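Show the yellow can's barcode to the scanner

TASK

Take the can with the yellow label out of the cardboard tray and show its barcode to the hands-free scanner: hold it upright in the air with the barcode squarely facing the scanner's window, level with the middle of the window and about 8 cm from the glass, with no finger on the barcode. Leave the other cans standing where they are and do not bump the scanner. The job finishes with you still holding the can steady there; do not put it down or let go.

Things in the scene. Friction and masses are not known exactly. Their poses are not given: they have to be found in the camera images.
- yellow_can_mid (a point): the can to show: the only one with a yellow label (green stripes); small tin can, 54 mm in diameter and 89 mm tall, standing upright in the tray, about 200 g. The point is the can's centre, on its axis and half-way up (44.5 mm above its foot). z points up the can's axis; x points from the axis towards the middle of the barcode.
- yellow_can_barcode (a point): middle of the yellow can's barcode: a white panel with black upright bars, 30 mm tall and reaching 33 degrees round the can to either side of its middle, on the can's side at half its height. The point lies on the can's surface, 27 mm from its axis; x points straight out of the barcode, z up the can's axis.
- window (a point): middle of the scanner's red window (52 mm wide, 46 mm tall), on its glass. The axes are the scanner's: x points INTO the window (the scanner looks along -x, level), z is up. The barcode squarely faces the window when its x axis points the same way as this x axis. Its height differs from time to time (about 150 to 205 mm).
- scanner: hands-free scanner with a light-grey head (black surround of the window, 58 mm deep, 76 mm wide, 86 mm tall) on a telescopic post and a round dark foot 110 mm in diameter that stays put on the table. Origin: centre of the foot's underside, on the post's axis; the window lies 28 mm from this axis, towards -x. z is up. The head's top is 43 mm above the middle of the window.
- scanner_head (a joint): how far the scanner's head has been raised on its post, 0 to 0.06 m; clamped, not to be changed.
- tray: low open cardboard tray, 250 (x) by 350 (y) by 45 mm tall, walls and floor 4 mm thick, that stays put on the table. Origin: centre of its underside. Four cans stand in it, each with at least 30 mm free round it.
- red_can_mid (a point): centre of the red-labelled can, a bystander: small tin can, 54 mm in diameter and 89 mm tall, standing upright in the tray. On its axis, 44.5 mm above its foot; z up the axis.
- green_can_mid (a point): centre of the green-labelled can, a bystander: small tin can, 54 mm in diameter and 89 mm tall, standing upright in the tray. On its axis, 44.5 mm above its foot; z up the axis.
- blue_can_mid (a point): centre of the blue-labelled can, a bystander: small tin can, 54 mm in diameter and 89 mm tall, standing upright in the tray. On its axis, 44.5 mm above its foot; z up the axis.
Mind the look-alikes: they are no part of the job. What is shaped like the part that bears yellow_can_mid but pink is not meant.

How it is judged:
By the outcome, as a careful person would: the job done as asked, in the order asked, and still so for the second after the job is handed in, while the arm keeps its last pose, push and grip.
It also fails if it takes over 38 s, if anything falls off the work surface, if the arm or the gripper's body presses on something with over 40 N, if the wrist force passes 120 N, or if a joint passes its speed limit or range.

ROBOT

A 6-joint arm with a two-finger parallel gripper is mounted at the origin on the work surface. World frame = base frame: x ahead of the robot, y to its left, z up, the work surface at z = 0. Lengths are in m, angles in rad, forces in N, time in s.
With the tool pointing down it reaches from about 0.375 to 0.975 m from the base axis. Payload 3.8 kg.
Tool frame: the origin (TCP) lies at the very end of the fingers, on their centre line; the grasp point (between the pads) lies 19 mm behind it; z points along the fingers, y is the line along which they close (so a half turn about z gives the same grasp; the last joint's range is limited). The gripper opens to 85 mm and grips with 20 to 120 N. Pads are 22 mm wide; open, the fingers measure 114 mm over their backs; the gripper's body (76 mm by 85 mm) begins 54 mm behind the grasp point. The pads swing forward as they close: fully open they stand 13 mm farther back than shut.
Start: joints at [-1.361, 0.264, 1.604, -0, 1.274, -0.037], TCP at [0.165, -0.655, 0.231] pointing down, gripper open.
Joint ranges: [-2.63, 2.63], [-0.94, 2.18], [0.31, 2.57], [-1.31, 4.45], [0, 2.66], [-2.55, 2.55]. Speed limits (rad/s): [2.57, 2.57, 3.14, 3.14, 3.14, 3.14].

INTERFACE

Orientations are given as a rotation vector (axis times angle).
In Python, from workcell import * gives the robot as it stands.
- The arm moves only by the shell command python3 -m crank 'ROWS' [OPENING] [FORCE]. ROWS is JSON, a list that holds one entry, the list of rows, each a list of 6 numbers: the shift along the tool's x, y, z in cm, then the turn, a rotation vector about the tool's x, y, z in rad. In form: [[[dx, dy, dz, ax, ay, az], ...]]. A call has 1 to 8 rows; each row shifts and turns the commanded pose from where the row before left it, along the tool's axes as they then stand; what a row does not reach is not made up. A row lasts 1/12 s, in which the tool goes at most 41.7 mm and 7.16 degrees, less where a joint would pass 70% of its speed; a pose out of reach is approached as far as the arm can. A call with a gripper value outside its range is refused whole. OPENING is the finger opening in cm, from 0 to 8.54, set as the call begins (- or left out, the last holds). The fingers move at their own pace and stop on an object; FORCE is the grip in N (left out, the last holds). Time passes only in rows, so rows that do not move let the fingers close. It gives the time, the measured TCP pose, the force, the opening and the grip force at its end, in the units of the state.
- read_state(): the state, without advancing time (a new reading comes with each control period).
- read_camera(name): name is "scene" or "side" or "wrist"; returns the picture (384x512x3 uint8, blue, green, red); there is no depth.
- camera_model(name): a dict with "camera_matrix" (3x3 intrinsics, pixels), "R" (3x3) and "t" (3): a world point X has camera coordinates R X + t. Camera axes: x right, y down, z forward; pixel columns grow to the right and rows downward; lengths in m; the calibration is good to about 2 mm. A picture is of the moment at which its call begins: read the wrist's pose just before it. camera_model takes no time and is no camera call; for the wrist camera it gives the pose at the moment of the call.
- finish_job(): hands the job in; it is judged then, once.
The state is a dict: "time": time; "q": joint angles; "joint_vel": joint speeds; "joint_torque": joint torques, N m; "tool_pos": TCP position; "tcp_rot": TCP orientation; "wrist_force": force on the tool from outside, world axes, zero at the start; "torque": the same for the moment, N m; "width": opening from 0.0 (shut) to 1.0 (fully open); "grip_force": force on a finger pad.
Only numpy, scipy, OpenCV 4.12 (cv2) and the standard library are available. Lean on these libraries where they do the work, as an engineer would, in place of code of your own. Each camera call takes 0.05 s, during which the arm holds its last target. There are 200 camera calls.

## Working session

There is one attempt and no reset: what is moved stays moved. The work goes in short steps, Python scripts to look and compute and a shell command to move; the robot and the scene stay as the last step left them, time stands still between calls to the robot, and variables do not carry over. Pictures are saved under pics/ and viewed, at most 10 in all, crops included, and the job is handed in when it is done.

```bash
mkdir -p pics; ls
python3 - <<'E'
from workcell import *
import cv2,numpy as np
for n in("scene","side","wrist"):
    m=camera_model(n); im=read_camera(n); cv2.imwrite(f"pics/{n}0.png",im)
    print(n,np.round(m["camera_matrix"],1).tolist(),np.round(-m["R"].T@m["t"],3),np.round(m["R"],3).tolist())
s=read_state();print(s)
a=cv2.imread("pics/scene0.png");b=cv2.imread("pics/side0.png")
cv2.imwrite("pics/both0.png",cv2.resize(np.vstack([a,b]),(400,600)))
E
```

```text
pics
scene [[385.8, 0.0, 257.0], [0.0, 385.8, 194.1], [0.0, 0.0, 1.0]] [1.188 0.569 0.779] [[-0.664, 0.748, 0.013], [0.456, 0.419, -0.785], [-0.593, -0.515, -0.619]]
side [[425.6, 0.0, 265.4], [0.0, 425.6, 186.2], [0.0, 0.0, 1.0]] [0.215 0.751 1.056] [[-0.893, -0.45, 0.004], [-0.343, 0.675, -0.653], [0.292, -0.585, -0.757]]
wrist [[316.8, 0.0, 247.9], [0.0, 316.8, 188.0], [0.0, 0.0, 1.0]] [ 0.245 -0.635  0.374] [[0.244, -0.97, -0.002], [-0.919, -0.232, 0.32], [-0.31, -0.076, -0.948]]
{'time': 0.15, 'q': array([-1.36090646e+00,  2.64601103e-01,  1.60504736e+00,  4.20706667e-06,
        1.27372508e+00, -3.69113747e-02]), 'joint_vel': array([ 0.00059459, -0.00228949, -0.00437475, -0.00037842, -0.00127179,
        0.00029456]), 'joint_torque': array([ 4.66005222e-04, -5.15906954e+01, -3.67959058e+01, -3.52078848e-05,
        8.13184044e-03,  2.74075273e-05]), 'tool_pos': array([ 0.1647785 , -0.65399291,  0.23024088]), 'tcp_rot': array([-3.11594251e+00, -3.86470980e-01,  2.35217303e-04]), 'wrist_force': array([ 0.28321198, -0.69907133, -0.29244005]), 'torque': array([ 0.011726  , -0.03552145, -0.02660451]), 'grip_force': 0.0, 'width': 1.0019717486184434}
```

View pics/scene0.png

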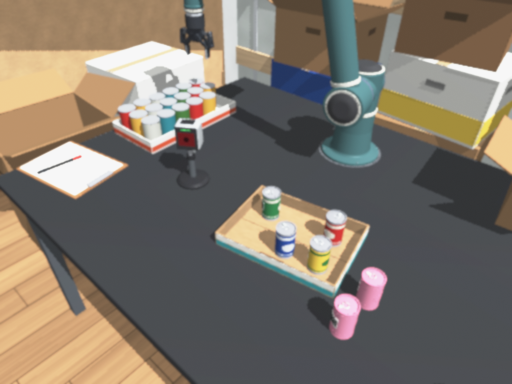

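View pics/side0.png

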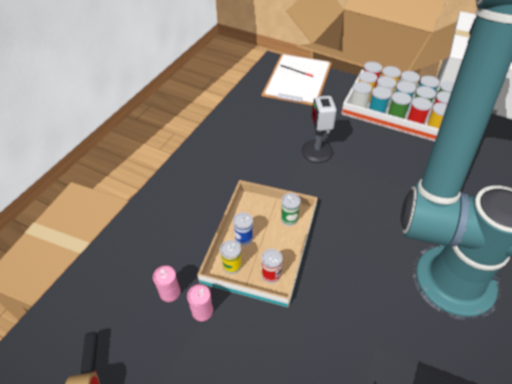

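The scene view shows the tray with the green (271,203), blue (285,239), red (335,227) and yellow (319,254) cans. The scanner is at (189,135) and two pink cans at (371,288) and (344,316). In the side view the yellow can is at (231,256), blue at (243,228), red at (271,265), green at (290,208) and the scanner window at (317,110).

Candidates for the yellow can are yellow in the tray (scene 319,254), the pink look-alikes (371,288; 344,316), and an orange-yellow can in the far display box (208,100). By the description it is the one at (319,254), so I'll check it close up.

Run:
```python
import cv2,numpy as np
a=cv2.imread("pics/scene0.png");b=cv2.imread("pics/side0.png")
c=lambda im,x,y,w,h,W,H:cv2.resize(im[y:y+h,x:x+w],(W,H),interpolation=cv2.INTER_CUBIC)
top=np.hstack([c(a,260,180,100,100,400,300*4//4),c(b,205,185,100,100,400,300)])
bot=np.hstack([c(a,160,110,66,50,400,300),c(b,290,85,66,50,400,300)])
cv2.imwrite("pics/crop1.png",np.vstack([top,bot]))
```

```text
(no output)
```

View pics/crop1.png

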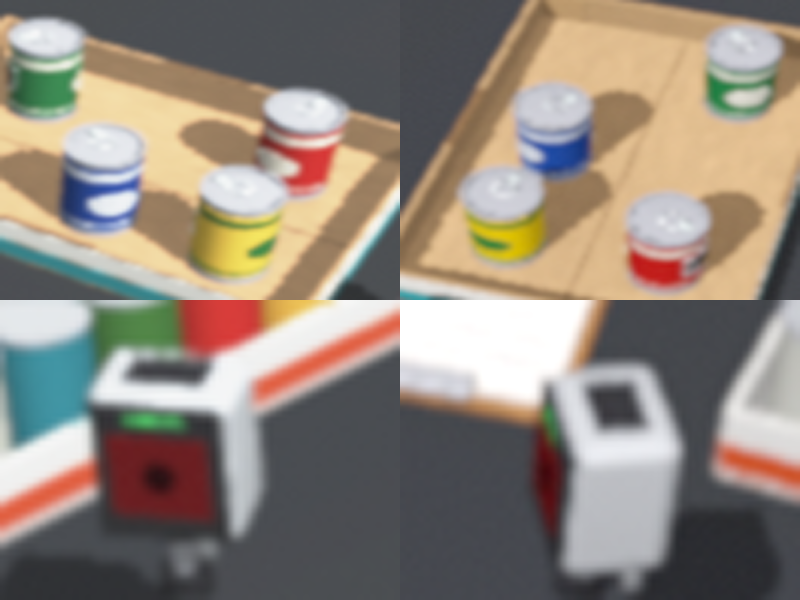

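Crop: the yellow can with a green mark is confirmed at scene (320.7,242.3) and side (230.5,249.3) for the lid centre. No barcode shows from either side, so it faces away from both cameras. The scanner window centre is at scene (186.4,139.7).

```bash
cat > h.py <<'E'
import numpy as np
from workcell import camera_model
def ray(m,p):
    K=np.array(m["camera_matrix"]);R=np.array(m["R"]);t=np.array(m["t"])
    d=R.T@np.linalg.inv(K)@[p[0],p[1],1.];return -R.T@t,d/np.linalg.norm(d)
def onz(m,p,z):
    c,d=ray(m,p);return c+d*(z-c[2])/d[2]
def tri(obs):
    A=np.zeros((3,3));b=np.zeros(3);P=[]
    for m,p in obs:
        c,d=ray(m,p);M=np.eye(3)-np.outer(d,d);A+=M;b+=M@c;P.append(M)
    x=np.linalg.solve(A,b)
    return x,[np.linalg.norm(M@(x-ray(m,p)[0])) for M,(m,p) in zip(P,obs)]
def proj(m,X):
    v=np.array(m["R"])@X+np.array(m["t"]);v=np.array(m["camera_matrix"])@v;return v[:2]/v[2]
E
python3 - <<'E'
from h import *
np.set_printoptions(precision=4,suppress=True)
S=camera_model("scene");D=camera_model("side")
for n,a,b in[("yel",(320.7,242.3),(230.5,249.3)),("blue",(285.7,228.7),(243.2,221)),("red",(336,217.3),(272.3,258.3)),("green",(271.7,192.7),(290.7,200.3)),("window",(186.4,139.7),(314.6,116.2))]:
    x,e=tri([(S,a),(D,b)]);print(n,x,np.round(e,4), onz(S,a,.093)[:2],onz(D,b,.093)[:2])
s=lambda x,y:(160+x/6.06,110+(y-300)/6); d=lambda x,y:(290+(x-400)/6.06,85+(y-300)/6)
C=[]
for n,a,b in[("fl",s(92,398),d(548,378)),("fr",s(228,410),d(566,462)),("br",s(262,378),d(680,450)),("bl",s(118,350),d(655,370))]:
    x,e=tri([(S,a),(D,b)]);C.append(x);print(n,x,e)
C=np.array(C);print("centre",C.mean(0))
for i,j in((3,0),(2,1),(1,0),(2,3)):
    v=C[j]-C[i];print(np.linalg.norm(v),np.degrees(np.arctan2(v[1],v[0])))
E
```

```text
yel [0.5686 0.2451 0.0927] [0.0018 0.0018] [0.568  0.2433] [0.5682 0.2472]
blue [0.5847 0.1468 0.0884] [0.001 0.001] [0.5882 0.1484] [0.5827 0.1509]
red [0.4584 0.2192 0.0892] [0.0004 0.0004] [0.4622 0.2207] [0.4574 0.2218]
green [0.4955 0.0235 0.0921] [0.0006 0.0006] [0.4968 0.025 ] [0.4954 0.0234]
window [ 0.5502 -0.2743  0.1692] [0.0034 0.0034] [ 0.4679 -0.386 ] [ 0.5775 -0.3568]
fl [ 0.567  -0.3014  0.2141] [np.float64(0.0010971284883380303), np.float64(0.0010971284883381537)]
fr [ 0.5317 -0.2395  0.216 ] [np.float64(0.0013482579979972548), np.float64(0.0013482579979972474)]
br [ 0.4836 -0.2736  0.209 ] [np.float64(0.004933206534591454), np.float64(0.004933206534591396)]
bl [ 0.5207 -0.3382  0.2105] [np.float64(0.0011252152780270633), np.float64(0.001125215278027166)]
centre [ 0.5257 -0.2882  0.2124]
0.059264390931677506 38.43288853490838
0.059345143228124064 35.34115711713713
0.071355272741583 -60.284066312319354
0.07453377737281851 -60.15144005214077
```

The yellow can is at about (0.568, 0.246), with its lid at 0.093 as expected. The scanner window is at about (0.550,-0.274,0.169), with its outward direction near 33°. The barcode must face about -y, so I'll go to a spot south of the can where the wrist camera can see it.

```bash
python3 -m crank '[[[0,0,-2.5,0,0,0.125],[0,0,-2.5,0,0,0.125],[0,0,-2.5,0,0,0.125],[0,0,-2.5,0,0,0.125],[1.25,-3.8,0,0,0,0],[1.25,-3.8,0,0,0,0],[1.25,-3.8,0,0,0,0],[1.25,-3.8,0,0,0,0]]]' 8.54
python3 -m crank '[[[1.25,-3.8,0,0,0,0],[1.25,-3.8,0,0,0,0],[1.25,-3.8,0,0,0,0],[1.25,-3.8,0,0,0,0],[1.25,-3.8,0,0,0,0],[-0.25,-4,0,0,0,0],[-0.25,-4,0,0,0,0],[-0.25,-4,0,0,0,0]]]'
python3 -m crank '[[[-0.25,-4,0,0,0,0],[-0.25,-4,0,0,0,0],[-0.25,-4,0,0,0,0],[-0.25,-4,0,0,0,0],[-0.25,-4,0,0,0,0]]]'
```

```text
time: 0.82
tool_pos: [0.2517, -0.5185, 0.3309]
tcp_rot: [-3.116, 0.398, 0.0]
wrist_force: [1.6, 0.1, -0.0]
width: 1.0
grip_force: 0.0
time: 1.48
tool_pos: [0.3822, -0.2316, 0.3309]
tcp_rot: [-3.116, 0.397, 0.001]
wrist_force: [0.6, 0.2, -0.1]
width: 1.002
grip_force: 0.0
time: 1.9
tool_pos: [0.4199, -0.0349, 0.3313]
tcp_rot: [3.116, -0.397, 0.001]
wrist_force: [2.1, -0.1, -0.3]
width: 1.002
grip_force: 0.0
```

```bash
python3 -m crank '[[[-0.2,-3,2.8,0,0,0],[-0.2,-3,2.8,0,0,0],[-0.2,-3,2.8,0,0,0],[-0.2,-3,2.8,0,0,0],[-0.2,-3,2.8,0,0,0],[0,-1,1,0,0,0],[0,0,0,0,0,0]]]'
python3 - <<'E'
from h import *
from workcell import *
import cv2,pickle
m=camera_model("wrist");im=read_camera("wrist");cv2.imwrite("pics/w1.png",im);pickle.dump(m,open("w1.pkl","wb"))
print(proj(m,np.array([.568,.246,.0485])))
E
```

```text
time: 2.48
tool_pos: [0.4482, 0.1219, 0.1777]
tcp_rot: [3.115, -0.391, -0.01]
wrist_force: [-0.3, -0.5, 0.7]
width: 1.003
grip_force: 0.0
[61.65325554 76.78011945]
```

View pics/w1.png

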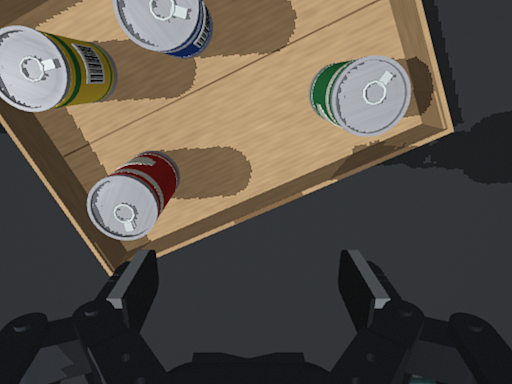

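The wrist view shows the yellow can's lid at (35,67) and its barcode at about (91,63). Next I'll zoom in and overlay model predictions to fit the barcode azimuth.

Run:
```python
import cv2
im=cv2.imread("pics/w1.png");cv2.imwrite("pics/w1c.png",cv2.resize(im[15:120,0:140],(800,600),interpolation=cv2.INTER_CUBIC))
```

```text
(no output)
```

View pics/w1c.png

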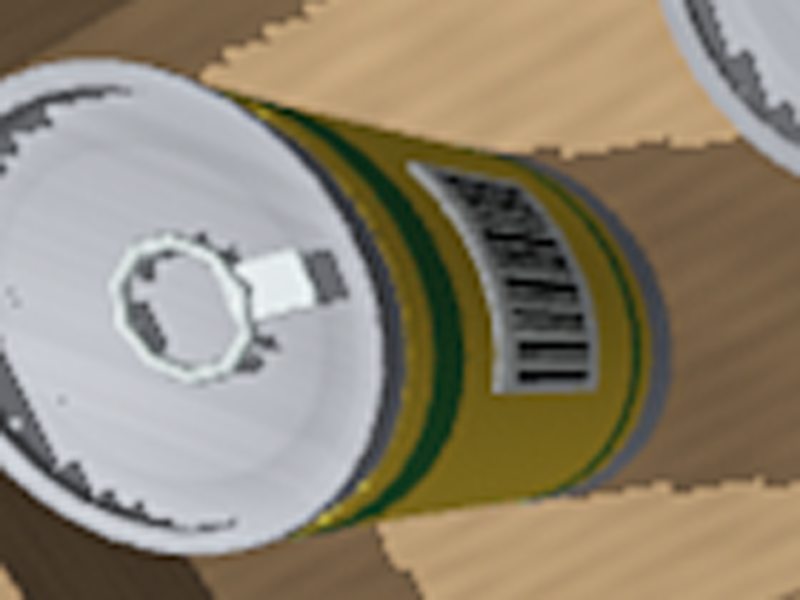

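The barcode corners in the crop are (410,163), (518,172), (495,393) and (597,388). I'll fit the can's x, y and barcode azimuth to them.

Run:
```python
from h import *
import pickle
from scipy.optimize import least_squares
m=pickle.load(open("w1.pkl","rb"))
px=np.array([(410,163),(518,172),(495,393),(597,388)])/5.714+[0,15]
def f(p,out=False):
    r=[]
    for (s,z),q in zip([(1,.015),(1,-.015),(-1,.015),(-1,-.015)],px):
        a=p[2]+s*np.radians(33);r.append(proj(m,np.array([p[0]+.027*np.cos(a),p[1]+.027*np.sin(a),.0485+z]))-q)
    return np.ravel(r)
for a0 in(-1.8,):
    s=least_squares(f,[.568,.246,a0]);print(s.x,np.degrees(s.x[2]),np.round(s.fun,2))
lid=onz(m,np.array([190,305])/5.714+[0,15],.093);print("lid",lid)
```

```text
[ 0.57183336  0.24337948 -1.59417446] -91.33946851702946 [ 0.06 -0.9   0.05  1.44  0.52 -0.42 -0.69 -0.  ]
lid [0.57129429 0.23846134 0.093     ]
```

```bash
python3 -m crank '[[[0,0,0,0,0,-0.12],[0,0,0,0,0,-0.12],[0,0,0,0,0,-0.12],[0,0,0,0,0,-0.12],[0,0,0,0,0,-0.12],[0,0,0,0,0,-0.12],[0,0,0,0,0,-0.12],[0,0,0,0,0,-0.12]]]' 7.2
python3 -m crank '[[[0,0,0,0,0,-0.12],[0,0,0,0,0,-0.12],[0,0,0,0,0,-0.12],[0,0,0,0,0,-0.12],[0,0,0,0,0,-0.12],[0,0,0,0,0,-0.12],[0,0,0,0,0,-0.12],[0,0,0,0,0,0]]]'
cat >> h.py <<'E'
from scipy.spatial.transform import Rotation as Ro
def togo(s,X,yaw):
    R=Ro.from_rotvec(s["tcp_rot"]);y=np.radians(yaw);c,n=np.cos(y),np.sin(y)
    G=Ro.from_matrix(np.array([[c,n,0],[n,-c,0],[0,0,-1]]))
    print("shift cm",np.round(R.inv().apply(np.array(X)-s["tool_pos"])*100,2),"turn",np.round((R.inv()*G).as_rotvec(),4))
E
python3 -c "
from h import *
from workcell import *
s=read_state();togo(s,(.571,.243,.045),88.7);print(s['q'][5],s['width'],s['tool_pos'])"
```

```text
time: 3.2
tool_pos: [0.4521, 0.1191, 0.1837]
tcp_rot: [2.944, 1.093, 0.005]
wrist_force: [-0.4, 0.2, -0.2]
width: 0.844
grip_force: 0.0
time: 3.87
tool_pos: [0.4521, 0.1192, 0.1836]
tcp_rot: [2.245, 2.194, 0.004]
wrist_force: [-0.2, -0.3, 0.1]
width: 0.839
grip_force: 0.0
shift cm [12.65 11.56 13.9 ] turn [ 0.0036 -0.0002 -0.0002]
0.2281964390962909 0.8385778716377222 [0.45207418 0.11920799 0.18360866]
```

```bash
python3 -m crank '[[[2.5,2.3,0,0,0,0],[2.5,2.3,0,0,0,0],[2.5,2.3,0,0,0,0],[2.5,2.3,0,0,0,0],[2.65,2.36,0,0.0036,0,0],[0,0,3,0,0,0],[0,0,2,0,0,0],[0,0,0,0,0,0]]]'
python3 - <<'E'
from h import *
from workcell import *
import cv2,pickle
m=camera_model("wrist");s=read_state();im=read_camera("wrist");cv2.imwrite("pics/w2.png",im);pickle.dump(m,open("w2.pkl","wb"))
togo(s,(.571,.243,.045),88.7);print(proj(m,np.array([.571,.243,.093])))
E
```

```text
time: 4.53
tool_pos: [0.5672, 0.2425, 0.1275]
tcp_rot: [-2.248, -2.187, 0.014]
wrist_force: [-1.5, -0.2, -1.3]
width: 0.843
grip_force: 0.0
shift cm [0.08 0.46 8.25] turn [-0.01    0.0031 -0.005 ]
[254.22722191 220.13535118]
```

View pics/w2.png

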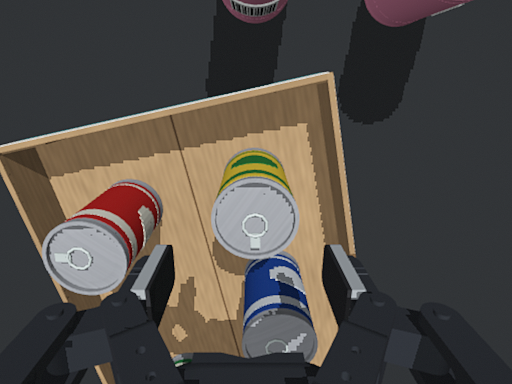

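The wrist view at hover shows the yellow lid centred at (255,220), matching the prediction of (254,220). The right finger will come down near the tray's right wall, whose top edge is at (343,180) to (352,240). I'll check that clearance.

Run:
```python
from h import *
import pickle
m=pickle.load(open("w2.pkl","rb"))
a=onz(m,(339,160),.045);b=onz(m,(350,240),.045);c=np.array([.571,.243,.045])
d=(b-a)/np.linalg.norm(b-a);n=np.array([-d[1],d[0],0])
y=np.array([np.sin(np.radians(88.7)),-np.cos(np.radians(88.7)),0])
print(a,b,"perp dist",n@(c-a),"along tool y",(n@(a-c))/(n@y), onz(m,(255,220),.093))
```

```text
[0.63389094 0.26750234 0.045     ] [0.64685171 0.20179173 0.045     ] perp dist -0.0664436637651031 along tool y 0.06804579322278961 [0.57147701 0.2430797  0.093     ]
```

```bash
python3 -m crank '[[[0.1,0.4,2,0,0,0],[0,0,2,0,0,0],[0,0,2,0,0,0],[0,0,1.2,0,0,0],[0,0,1,0,0,0],[0,0,0,0,0,0]]]'
python3 -c "
from h import *
from workcell import *
s=read_state();togo(s,(.571,.243,.045),88.7);print(s['wrist_force'])"
```

```text
time: 5.08
tool_pos: [0.5721, 0.2443, 0.0484]
tcp_rot: [-2.247, -2.191, 0.007]
wrist_force: [-0.7, -0.9, -0.3]
width: 0.841
grip_force: 0.0
shift cm [-0.14 -0.11  0.34] turn [-0.0054  0.0008 -0.0027]
[-0.73445188 -0.92722198 -0.30976462]
```

```bash
python3 -m crank '[[[-0.1,-0.1,0.3,-0.005,0,0],[0,0,0,0,0,0],[0,0,0,0,0,0]]]'
python3 -m crank '[[[0,0,0,0,0,0],[0,0,0,0,0,0],[0,0,0,0,0,0],[0,0,0,0,0,0],[0,0,0,0,0,0],[0,0,0,0,0,0],[0,0,0,0,0,0],[0,0,0,0,0,0]]]' 4.5 50
python3 -m crank '[[[0,0,-1,0,0,0],[0,0,-2,0,0,0],[0,0,-3,0,0,0],[0,0,-4,0,0,0],[0,0,-4,0,0,0],[0,0,-4,0,0,0],[0,0,-4,0,0,0],[0,0,0,0,0,0]]]'
```

```text
time: 5.33
tool_pos: [0.5725, 0.2444, 0.0475]
tcp_rot: [2.247, 2.193, 0.004]
wrist_force: [-0.1, 0.2, 0.9]
width: 0.841
grip_force: 0.0
time: 6.0
tool_pos: [0.5726, 0.2447, 0.0476]
tcp_rot: [2.247, 2.194, 0.004]
wrist_force: [-1.2, -0.1, 5.4]
width: 0.62
grip_force: 53.0
time: 6.67
tool_pos: [0.5758, 0.2459, 0.2775]
tcp_rot: [2.242, 2.189, 0.025]
wrist_force: [2.1, -0.3, 0.1]
width: 0.621
grip_force: 53.1
```

```bash
python3 -m crank '[[[-2,0.6,0,0,0,0],[-3.7,1.2,0.2,0,0,0],[-3.7,1.2,0.2,0,0,0],[-3.7,1.2,0.2,0,0,0],[-3.7,1.2,0.2,0,0,0],[-3.7,1.2,0.2,0,0,0],[-3.7,1.2,0.2,0,0,0],[-3.7,1.2,0.2,0,0,0]]]'
python3 -m crank '[[[-3.7,1.2,0.2,0,0,0],[-3.7,1.2,0.2,0,0,0],[-3.7,1.2,0.2,0,0,0],[-3.7,1.2,0.2,0,0,0],[-2,0.6,0.2,0,0,0],[0,0,0,0,0,0],[0,0,0,0,0,0]]]'
python3 - <<'E'
from h import *
from workcell import *
import cv2,pickle
m=camera_model("wrist");s=read_state();im=read_camera("wrist");cv2.imwrite("pics/w3.png",im);pickle.dump(m,open("w3.pkl","wb"))
print(s["wrist_force"],s["q"].round(2),proj(m,np.array([.550,-.274,.169])))
E
```

```text
time: 7.33
tool_pos: [0.6544, -0.0387, 0.2516]
tcp_rot: [2.248, 2.195, 0.0]
wrist_force: [1.5, 0.6, -2.1]
width: 0.623
grip_force: 53.2
time: 7.92
tool_pos: [0.704, -0.2072, 0.2408]
tcp_rot: [-2.249, -2.191, -0.0]
wrist_force: [0.8, 0.6, -3.0]
width: 0.626
grip_force: 53.3
[ 0.76213168  0.63870658 -2.99118395] [-0.32  0.37  1.45  0.    1.32 -0.29] [ 57.21562512 282.75063507]
```

View pics/w3.png

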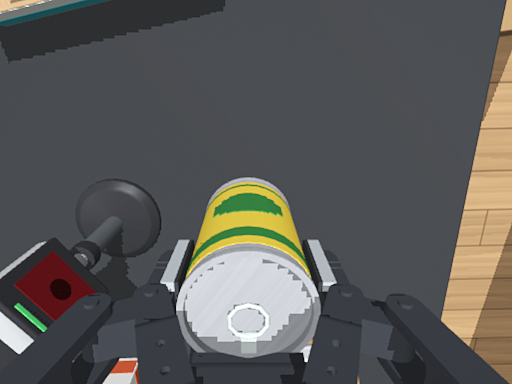

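The wrist view shows the held can upright, and the scanner window at about (56,288) with corners (52,250), (95,290) and (14,287). The foot is at (118,217). I'll zoom in on the window.

Run:
```python
import cv2
im=cv2.imread("pics/w3.png");cv2.imwrite("pics/w3c.png",cv2.resize(im[235:355,0:160],(800,600),interpolation=cv2.INTER_CUBIC))
```

```text
(no output)
```

View pics/w3c.png

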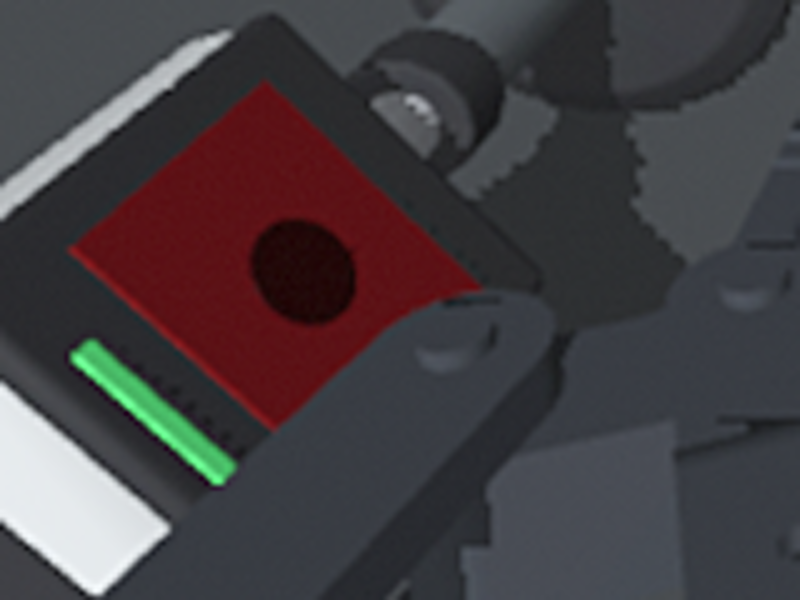

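Run:
```python
from h import *
import pickle
from scipy.optimize import least_squares
m=pickle.load(open("w3.pkl","rb"));S=camera_model("scene")
P=lambda x,y:np.array([x/5,235+y/5])
A,B,C,E=P(265,80),P(70,250),P(485,290),P(275,428)
def pt(p,l,v):
    return np.array([p[0]+l*np.sin(p[3]),p[1]-l*np.cos(p[3]),p[2]+v])
def f(p,sc):
    a,b,c,d=[proj(m,pt(p,l,v)) for l,v in((-.026,-.023),(-.026,.023),(.026,-.023),(.026,.023))]
    n=(d-b)/np.linalg.norm(d-b);r=np.r_[a-A,b-B,c-C,n[0]*(E-b)[1]-n[1]*(E-b)[0]]
    return np.r_[r,sc*(proj(S,pt(p,0,0))-[186.4,139.7])]
for sc in(0,1):
    s=least_squares(f,[.55,-.274,.169,.56],args=(sc,),x_scale=[.01,.01,.01,.1]);p=s.x
    u=np.array([np.cos(p[3]),np.sin(p[3])])
    print(p,np.degrees(p[3]),s.fun.round(2),"axis",p[:2]-.028*u,"can",p[:2]+.107*u)
print("foot",onz(m,(118,215),.012))
```

```text
[ 0.55471341 -0.27687269  0.17394661  0.60660418] 34.75585962748011 [-0.34  0.12  0.1  -0.33  0.18  0.37  0.08 -0.   -0.  ] axis [ 0.53170893 -0.29283496] can [ 0.64262339 -0.21587405]
[ 0.55394288 -0.27745607  0.1730083   0.60767034] 34.81694596728569 [-0.47  0.2   0.13 -0.4  -0.07  0.25  0.19 -1.11 -0.04] axis [ 0.53095543 -0.29344285] can [ 0.64178778 -0.21636373]
foot [ 0.53602985 -0.28309635  0.012     ]
```

Run:
```python
from h import *
from workcell import *
import pickle
m=pickle.load(open("w3.pkl","rb"));s=read_state()
t=np.array(s["tool_pos"]);print(t)
c=t+[0,-.0016,.0009+.0445]
a=np.linspace(0,2*np.pi,73)
q=np.array([proj(m,c+.027*np.array([np.cos(i),np.sin(i),0])) for i in a]);print("lid box",q.min(0),q.max(0))
q=np.array([proj(m,c+[0,0,-.089]+.027*np.array([np.cos(i),np.sin(i),0])) for i in a]);print("foot box",q.min(0),q.max(0))
y=np.radians(34.8);o=.0016*np.array([np.cos(y),np.sin(y),0])
togo(s,np.array([.642,-.216,.171])+o,34.8)
```

```text
[ 0.70410618 -0.2059133   0.24127151]
lid box [175.53501487 247.74388306] [319.60480854 366.6384235 ]
foot box [205.65776853 175.59968199] [289.85358053 253.05856115]
shift cm [-1.08 -6.05  7.03] turn [-0.0013 -0.001   0.9385]
```

```bash
python3 -m crank '[[[0,0,0,0,0,0.117],[0,0,0,0,0,0.117],[0,0,0,0,0,0.117],[0,0,0,0,0,0.117],[0,0,0,0,0,0.117],[0,0,0,0,0,0.117],[0,0,0,0,0,0.117],[0,0,0,0,0,0.119]]]'
python3 -m crank '[[[-0.5,-0.5,1,0,0,0],[-1,-0.6,1.5,0,0,0],[-1,-0.6,1.5,0,0,0],[-1,-0.6,1.5,0,0,0],[-1,-0.4,1,0,0,0],[-0.5,0,0.5,0,0,0],[0,0,0,0,0,0],[0,0,0,0,0,0]]]'
python3 - <<'E'
from h import *
from workcell import *
s=read_state();y=np.radians(34.8);o=.0016*np.array([np.cos(y),np.sin(y),0])
togo(s,np.array([.642,-.216,.171])+o,34.8);print(s["wrist_force"])
E
```

```text
time: 8.63
tool_pos: [0.7045, -0.2036, 0.2427]
tcp_rot: [-2.998, -0.936, -0.002]
wrist_force: [-0.1, -0.6, -2.7]
width: 0.623
grip_force: 53.2
time: 9.3
tool_pos: [0.6487, -0.2117, 0.1729]
tcp_rot: [2.996, 0.942, 0.003]
wrist_force: [-0.1, -0.8, -2.9]
width: 0.62
grip_force: 53.2
shift cm [-0.64 -0.03  0.19] turn [ 0.0012 -0.0018  0.0021]
[-0.07192507 -0.82633873 -2.87534683]
```

```bash
python3 -m crank '[[[-0.3,0,0.1,0.001,-0.002,0.002],[-0.35,0,0.1,0,0,0],[0,0,0,0,0,0],[0,0,0,0,0,0],[0,0,0,0,0,0]]]'
python3 - <<'E'
from h import *
from workcell import *
import cv2
s=read_state();y=np.radians(34.8);o=.0016*np.array([np.cos(y),np.sin(y),0])
togo(s,np.array([.642,-.216,.171])+o,34.8)
a=read_camera("scene")[90:240,120:320];b=read_camera("side")[70:220,230:430]
cv2.imwrite("pics/end.png",np.vstack([cv2.resize(i,(400,300),interpolation=cv2.INTER_CUBIC) for i in(a,b)]))
E
```

```text
time: 9.72
tool_pos: [0.6434, -0.2164, 0.1707]
tcp_rot: [2.998, 0.938, -0.0]
wrist_force: [0.5, -0.5, -1.5]
width: 0.617
grip_force: 53.2
shift cm [ 0.07 -0.11 -0.03] turn [ 0.0003  0.0004 -0.0008]
```

View pics/end.png

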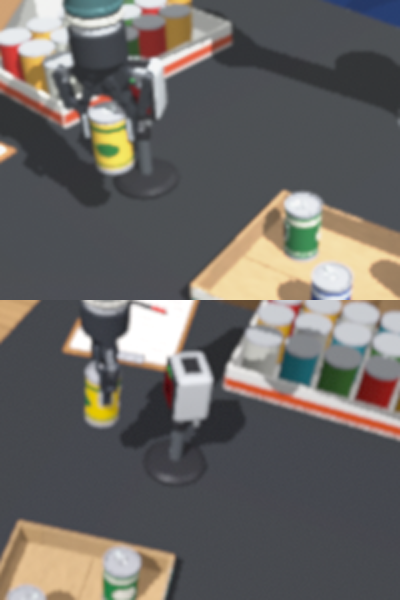

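In both end views the can is held upright in front of the window, level with it, and the other cans visible in the crops (green, blue) are still standing. The residuals are about 1 mm and 0.05°, so I'm handing the job in.

```bash
python3 -c "
from workcell import *
s=read_state();print(s['joint_vel'].round(3),s['grip_force']);print(finish_job())"
```

```text
[-0.002 -0.     0.003  0.001  0.     0.001] 53.19809138774872
the job is handed in; nothing more can be done
None
```

The job is handed in: the yellow can is held upright and steady with its barcode toward the scanner window, about 8 cm from the glass; the final facing is worked out from earlier camera fits, as no camera view showed the barcode there.

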